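# Gauge a busbar standoff and hold a ratchet jack at its height

### The arm

A 6-joint arm with a two-finger parallel gripper is mounted at the origin on the work surface. World frame = base frame: x ahead of the robot, y to its left, z up, the work surface at z = 0. Lengths are in mm, angles in rad, forces in N, time in s.
With the tool pointing down it reaches from about 400 to 925 mm from the base axis. Payload 12.5 kg.
Tool frame: the origin (TCP) lies between the finger pads; the fingertips stand 11 mm ahead of it and the grasp point (between the pads) lies 8 mm behind it (env.tip_extent is the distance from the TCP to the fingertips, in mm); x points along the fingers, z is the direction in which the jaws open and shut, and the axes are right-handed (so a half turn about x gives the same grasp; the last joint's range is limited). The gripper opens to 95 mm and grips with 3 to 60 N. Pads are 20 mm wide; open, the fingers measure 119 mm over their backs; the gripper's body (75 mm by 180 mm) begins 59 mm behind the grasp point.
Start: joints at [-1.253, 0.491, 1.559, -0, 1.092, -0.106], TCP at [257.041, -569.715, 225.661] pointing down, gripper open.
Joint ranges: [-3.1, 3.1], [-0.84, 2.19], [0.05, 2.79], [-1.13, 4.28], [0.06, 2.93], [-2.69, 2.69]. Speed limits (rad/s): [2.22, 2.22, 2.79, 3.14, 3.14, 3.14].

### API

Orientations are given as [roll, pitch, yaw] about the fixed x, y, z axes, in that order (R = Rz(yaw) Ry(pitch) Rx(roll)).
In Python, from cell import status, imaging, env gives the robot as it stands. The module is installed in compiled form; this text tells all that it offers.
- The arm moves only by the tool apply_moves, never from a script. Its argument "increments" is a list of rows, each a list of 5 numbers: the closure, from 0 (fully open) to 1 (shut), then the shift along the tool's x, y, z in mm, then the turn about the tool's x in degrees. A call has 1 to 10 rows; each row shifts and turns the commanded pose from where the row before left it, along the tool's axes as they then stand; what a row does not reach is not made up. A row lasts 1/10 s, in which the tool goes at most 50 mm and 8.59 degrees, less where a joint would pass 70% of its speed; a pose out of reach is approached as far as the arm can. A call with a gripper value outside its range is refused whole. The fingers move at their own pace and stop on an object; the grip force is fixed at half the most. Time passes only in rows, so rows that do not move let the fingers close. It gives the time, the measured TCP pose, the force and the opening at its end, in the units of the state.
- status.state(): the state, without advancing time (a new reading comes with each control period).
- imaging.read_camera(name): name is "scene" or "top"; returns a dict with "pixels" (420x560x3 uint8, red, green, blue), "fovy" (degrees; the focal length in pixels is half the picture's height over the tangent of half this angle, whatever the lens; pixels are square), "cx", "cy" (the principal point, pixels), "distortion" ([k1, k2, p1, p2, k3] as OpenCV has them; the pictures are not rectified), "R" (3x3) and "t" (3): a world point X has camera coordinates R X + t. Camera axes: x right, y down, z forward; pixel columns grow to the right and rows downward; lengths in mm; the calibration is good to about 2 mm. A picture is of the moment at which its call begins. There is no depth.
- env.job_done(): hands the job in, once; it reports no verdict.
The state is a dict: "t": time; "joints": joint angles; "qvel": joint speeds; "tau": joint torques, N m; "eef_pos": TCP position; "tcp_rot": TCP orientation; "ft_force": force on the tool from outside, world axes, zero at the start; "moment": the same for the moment, N m; "opening": opening from 0.0 (shut) to 1.0 (fully open).
Only numpy, scipy, OpenCV 4.12 (cv2) and the standard library are available. Lean on these libraries where they do the work, as an engineer would, in place of code of your own. Each camera call takes 0.05 s, during which the arm holds its last target. There are 200 camera calls.

### The job

Press the yellow knob of the sprung gauge down until its foot rests on the red standoff below it, to read that standoff's height, then let the gauge spring right back up. Next bring the jack's orange rest level with the top of that standoff by pressing the red jack lever down click by click: the rest starts at 10 mm and rises 5 mm a click, so 3 clicks for a 25 mm standoff, 4 for 30 mm, 5 for 35 mm, never a click too many, and finish still holding the lever with the gripper there, because it springs back if let go. Leave all three standoffs and the screwdriver where they are.

Things in the scene. Friction and masses are not known exactly. Their poses are not given: they have to be found in the camera images.
- gauge: Fixed blue gauge stand on a dark steel base plate 130 x 110 mm, 12 mm thick. Origin: underside of the plate below the plunger's axis; z up, -x towards the column, the +x side is open (the column stands 43 to 67 mm from the axis and is 122 mm high; the head overhanging the standoff has its top 120 mm above the table).
- gauge_nest (a point): Point on the gauge's base plate (12 mm above the table), on the plunger's axis, where the standoff to be gauged stands between four 6 mm high lugs.
- gauge_knob (a point): Centre of the flat top of the yellow push knob (34 mm diameter, 16 mm thick) on top of the gauge's vertical plunger; 205 mm above the table when the gauge is up, and it goes straight down with the plunger. The plunger's foot (a 22 mm steel disc) is 128 mm below this point.
- gauge_plunger (a joint): Downward travel of the gauge plunger in m: 0 up (its spring lifts it back to 0), at most 0.058. At 0 the foot's underside is 65 mm above the base plate, so the height of the standoff is 65 mm minus the travel when the foot rests on it (travel 40, 35 or 30 mm). The spring needs about 2 N to start and 5 N at 40 mm.
- standoff25: Loose red plastic cylinder (busbar standoff insulator) 37 mm in diameter, 25 mm high, 75 g. Origin at the centre of its underside, z up. One of the three standoffs (not always the same) stands under the gauge; the other two stand in the black holder as spares.
- standoff30: The same, 30 mm high, 90 g.
- standoff35: The same, 35 mm high, 105 g.
- holder: Fixed black holder plate 140 x 56 x 12 mm, with the two spare standoffs 35 mm either side of its middle along x. Origin: centre of its underside.
- jack: Fixed grey ratchet jack on a dark steel base plate 140 x 100 mm, 12 mm thick, with a housing 80 x 60 mm whose top is 90 mm above the table. Origin: centre of the plate's underside; z up, x points away from the lever's end, y towards the side with the orange rest. The lever is on the -y side.
- lever_hinge (a point): Point on the lever's hinge axis (the axis is level, along the jack's y), 70 mm above the table, in the same vertical plane as lever_grip. Fixed.
- lever_grip (a point): Point on the axis of the lever's red handle, where to take it: a level bar 16 mm in diameter, 85 mm long, parallel to the hinge axis, sticking out to the jack's -y side; 37 mm from its free end, 42 mm from the middle of the 12 mm lever arm. It circles lever_hinge at 130 mm; at lever 0 it is on the jack's -x side of the hinge, 50 degrees above level (170 mm above the table), free on all sides.
- jack_lever (a joint): Angle of the jack lever in rad: 0 up (its spring brings it back when let go), growing as the handle goes down and towards the jack's -x; at most 1.05. One click every 0.15 rad (20 mm at the handle): notches at 0.15, 0.30, 0.45, 0.60, 0.75. The handle pushes back with 2 to 7 N: the push rises before each notch and falls away as it clicks in; the spring always wins if let go.
- rest_top (a point): Centre of the top of the jack's orange rest (50 x 42 mm shelf on the jack's +y side). 22 mm above the table with the lever up, that is 10 mm above the level of the plate on which the standoff stands; each click raises it 5 mm.
- screwdriver: Loose screwdriver with blue handle, about 170 mm long, lying on the bench. Bystander.
Mind the look-alikes: they are no part of the job. Leave any pink look-alike of the gauge alone.

How it is judged (in metres and radians):
On the way, in this order (a step that is already met when the one before it is completed fails the run):
1. the gauge's foot rests on the standoff under it, pressed on with more than 1 N (((horizontal distance between standoff25 and gauge_nest below 0.01 m and contact force between gauge_plunger and standoff25 above 1 N) or (horizontal distance between standoff30 and gauge_nest below 0.01 m and contact force between gauge_plunger and standoff30 above 1 N) or (horizontal distance between standoff35 and gauge_nest below 0.01 m and contact force between gauge_plunger and standoff35 above 1 N))), for 0.2 s.
2. the gauge has sprung back up (value of joint gauge_plunger below 0.004 m), for 0.2 s.
At the end, for the whole second after the job is handed in: The jack's rest is level with the top of the standoff under the gauge to within 2 mm (less than half a click), the lever is still and in the grip of or pressed by the fingers (more than 0.5 N), the gauge is up (within 4 mm), the gauged standoff is still in its nest (((horizontal distance between standoff25 and gauge_nest below 0.01 m and z of rest_top in the frame of standoff25 between 0.023 and 0.027 m) or (horizontal distance between standoff30 and gauge_nest below 0.01 m and z of rest_top in the frame of standoff30 between 0.028 and 0.032 m) or (horizontal distance between standoff35 and gauge_nest below 0.01 m and z of rest_top in the frame of standoff35 between 0.033 and 0.037 m)) and contact force between the fingers and jack_lever above 0.5 N and not (velocity of joint jack_lever above 0.05 rad/s or velocity of joint jack_lever below -0.05 rad/s) and value of joint gauge_plunger below 0.004 m); the arm keeps its last pose, push and grip.
It fails at once if the rest is raised (nearly) a click too far: 4.5 mm or more above the top of the gauged standoff ((horizontal distance between standoff25 and gauge_nest below 0.01 m and z of rest_top in the frame of standoff25 above 0.0295 m) or (horizontal distance between standoff30 and gauge_nest below 0.01 m and z of rest_top in the frame of standoff30 above 0.0345 m) or (horizontal distance between standoff35 and gauge_nest below 0.01 m and z of rest_top in the frame of standoff35 above 0.0395 m)).
It fails at once if a standoff is moved more than 10 mm (distance of any of standoff25, standoff30, standoff35 from where it was at the start of the episode above 0.01 m).
It fails at once if the screwdriver is moved more than 15 mm (distance of screwdriver from where it was at the start of the episode above 0.015 m).
It also fails if it takes over 58 s, if anything falls off the work surface, if the arm or the gripper's body presses on something with over 40 N, if the wrist force passes 120 N, or if a joint passes its speed limit or range.

## Working session

There is one attempt and no reset: what is moved stays moved. The work goes in short steps, Python scripts to look and compute and a tool call to move; the robot and the scene stay as the last step left them, time stands still between calls to the robot, and variables do not carry over. Pictures are saved under pics/ and viewed, about 8 in all and at most 12, crops included, and the job is handed in when it is done.

Besides the shell and the picture viewer there is one more tool, called after "Call:" as name([rows], argument=value, ...), one row to a line, values as JSON. apply_moves: Moves the arm, as the interface text tells. Its arguments: {"type":"object","properties":{"increments":{"type":"array"}},"required":["increments"]}

```bash
mkdir -p pics; python3 - <<'E'
from cell import status, imaging, env
import cv2,numpy as np
for n in ("scene","top"):
    d=imaging.read_camera(n); p=d.pop("pixels"); cv2.imwrite(f"pics/{n}0.png",p[:,:,::-1]); print(n,{k:np.round(v,4).tolist() for k,v in d.items()})
s=status.state(); print(s, env.tip_extent)
E
```

```text
scene {'fovy': 49.6245, 'cx': 274.4005, 'cy': 213.7409, 'distortion': [-0.0244, 0.0, 0.0, 0.0, 0.0], 'R': [[0.2448, 0.9696, -0.0024], [0.7819, -0.1989, -0.5908], [-0.5733, 0.1427, -0.8068]], 't': [-138.9141, -432.0662, 1499.0749]}
top {'fovy': 51.2223, 'cx': 278.6026, 'cy': 204.1041, 'distortion': [0.0235, 0.0, 0.0, 0.0, 0.0], 'R': [[0.0188, -0.9997, 0.0171], [-0.9868, -0.0213, -0.1608], [0.1612, -0.0139, -0.9868]], 't': [-36.1483, 636.6667, 792.894]}
{'t': 0.1, 'joints': array([-1.25260048e+00,  4.91483330e-01,  1.55940436e+00,  9.72690596e-06,
        1.09171713e+00, -1.05625590e-01]), 'qvel': array([-0.00010287, -0.00096335, -0.0008754 ,  0.00058761, -0.00133532,
        0.00025345]), 'tau': array([ 2.29419107e-03, -6.13621330e+01, -2.58603698e+01,  6.93789194e-02,
        4.70276596e-02, -7.53100289e-05]), 'eef_pos': array([ 256.96939698, -569.49226935,  225.12463597]), 'tcp_rot': array([3.0274436 , 1.56978413, 1.88046422]), 'ft_force': array([ 0.45598745,  0.16758487, -0.08382816]), 'moment': array([-0.04731845,  0.00476247,  0.00085614]), 'opening': 0.9997981509585127} 11.0
```

View pics/scene0.png

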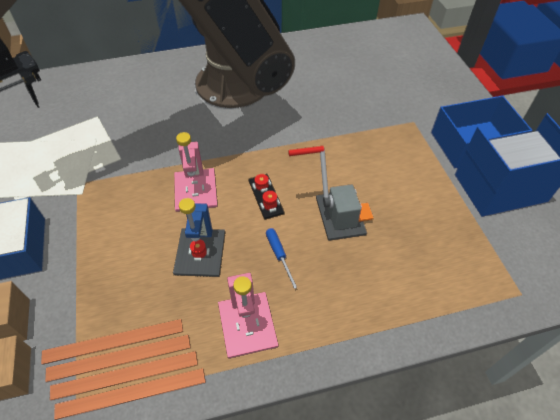

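View pics/top0.png

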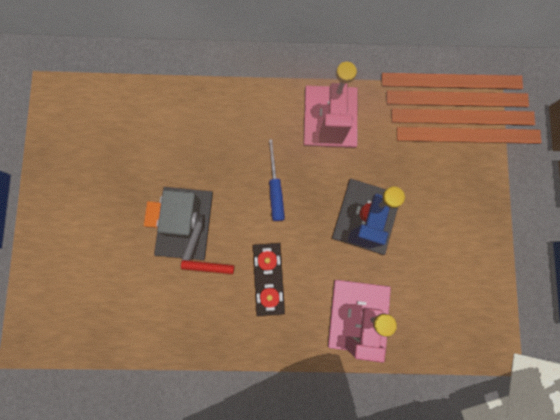

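The scene picture shows three gauges, with yellow knobs at (184,139) pink, (187,204) blue and (242,285) pink. In the top picture the same knobs are at (386,325), (394,197) and (346,71). The blue one at scene (187,204) / top (394,197) fits: it has a dark plate and a red standoff under it. The red lever handle is at scene (306,151) / top (208,267). Next I measure these and make a confirming crop.

```bash
cat > h.py <<'E'
from cell import status, imaging, env
import cv2,numpy as np
class Cam:
    def __init__(s,n):
        d=imaging.read_camera(n); s.im=d["pixels"]; s.R=np.array(d["R"]);s.t=np.array(d["t"]);s.dist=np.array(d["distortion"])
        f=210/np.tan(np.radians(d["fovy"]/2)); s.K=np.array([[f,0,d["cx"]],[0,f,d["cy"]],[0,0,1]])
        s.hsv=cv2.cvtColor(s.im,cv2.COLOR_RGB2HSV)
    def ray(s,p):
        u=cv2.undistortPoints(np.array([[p]],float),s.K,s.dist)[0,0]
        return -s.R.T@s.t, s.R.T@np.array([u[0],u[1],1])
    def plane(s,p,z):
        o,d=s.ray(p); return o+d*(z-o[2])/d[2]
    def proj(s,X): return cv2.projectPoints(np.array([X],float),cv2.Rodrigues(s.R)[0],s.t,s.K,s.dist)[0][0,0]
    def blob(s,lo,hi,near,r=25):
        m=cv2.inRange(s.hsv,np.array(lo),np.array(hi)); w=np.zeros_like(m); cv2.circle(w,near,r,255,-1)
        n,l,st,c=cv2.connectedComponentsWithStats(m&w); i=1+np.argmax(st[1:,4]); return c[i],st[i],(l==i)
def tri(a,pa,b,pb):
    (o,d),(q,e)=a.ray(pa),b.ray(pb); s=np.linalg.lstsq(np.c_[d,-e],q-o,rcond=None)[0]
    A=o+d*s[0];B=q+e*s[1]; return (A+B)/2,np.linalg.norm(A-B)
YEL=((20,120,90),(35,255,255)); RED=((0,170,60),(6,255,255))
E
python3 - <<'E'
from h import *
S=Cam("scene");T=Cam("top")
cs=[];
for c,n in((S,(187,204)),(T,(394,197))):
    p,st,m=c.blob(*YEL,n,14); cs.append(p); print("knob",p,st, c.plane(p,205),c.plane(p,200))
print(tri(S,cs[0],T,cs[1]))
E_=[]
for c,n in((S,(306,151)),(T,(208,267))):
    m=cv2.inRange(c.hsv,np.array((0,150,50)),np.array((8,255,255)))|cv2.inRange(c.hsv,np.array((174,150,50)),np.array((180,255,255)))
    w=np.zeros_like(m);cv2.circle(w,n,32,255,-1);m&=w
    k=max(cv2.findContours(m,0,1)[0],key=cv2.contourArea); r=cv2.minAreaRect(k); b=cv2.boxPoints(r)
    i=np.argsort(b[:,0]); L=b[i[:2]].mean(0);Rr=b[i[2:]].mean(0); E_.append((L,Rr)); print("bar",r,L,Rr,c.plane(L,170),c.plane(Rr,170))
# scene left end (y low..) ; top left = y high
print(tri(S,E_[0][0],T,E_[1][1]),tri(S,E_[0][1],T,E_[1][0]))
# standoffs / rest / plates
for n in((267,260),(269,298)): p,st,m=T.blob(*RED,n,16); print("spare",p,st[:4],T.plane(p,40))
p,st,m=T.blob((5,180,120),(14,255,255),(153,214),16);print("rest",p,st,T.plane(p,22))
p,st,m=S.blob((5,180,120),(14,255,255),(366,212),16);print("restS",p,st,S.plane(p,22))
a=cv2.resize(S.im[180:285,160:240],None,fx=5,fy=5,interpolation=2);b=cv2.resize(T.im[170:275,320:400],None,fx=5,fy=5,interpolation=2)
cv2.imwrite("pics/crop1.png",np.hstack([a,b])[:,:,::-1])
E
```

```text
knob [186.41624365 205.64974619] [179 198  16  16 197] [ 634.00143465 -204.48135415  205.        ] [ 630.01347927 -204.74327964  200.        ]
knob [393.63561644 196.59452055] [383 186  22  22 365] [ 628.22776456 -203.01682668  205.        ] [ 629.16165561 -204.42342004  200.        ]
(array([ 629.31932071, -204.73489869,  199.100661  ]), np.float64(0.11552676216433944))
bar ((305.7384948730469, 150.40768432617188), (6.2017364501953125, 35.34989929199219), 82.87498474121094) [288.20004 152.59999] [323.27695 148.21538] [507.94299785  49.22058117 170.        ] [514.69778987 134.35265647 170.        ]
bar ((206.98959350585938, 266.60150146484375), (52.85095977783203, 9.871293067932129), 5.856013774871826) [180.70201 263.90533] [233.27718 269.29767] [517.01775577 134.16497774 170.        ] [509.95202019  49.4062591  170.        ]
(array([509.86970279,  48.94771075, 172.05113621]), np.float64(0.5766081341876917)) (array([516.94026356, 133.54238182, 172.45292338]), np.float64(0.24502354891995284))
spare [266.97747748 260.34234234] [259 252  17  17] [529.68122929  -3.26860236  40.        ]
spare [269.09913793 296.9612069 ] [261 289  18  18] [461.24156181  -8.8656641   40.        ]
rest [151.51245552 213.5088968 ] [145 202  15  25 281] [617.89135315 227.10418799  22.        ]
restS [365.28220859 212.74846626] [359 203  14  18 163] [623.16589775 224.7832274   22.        ]
```

View pics/crop1.png

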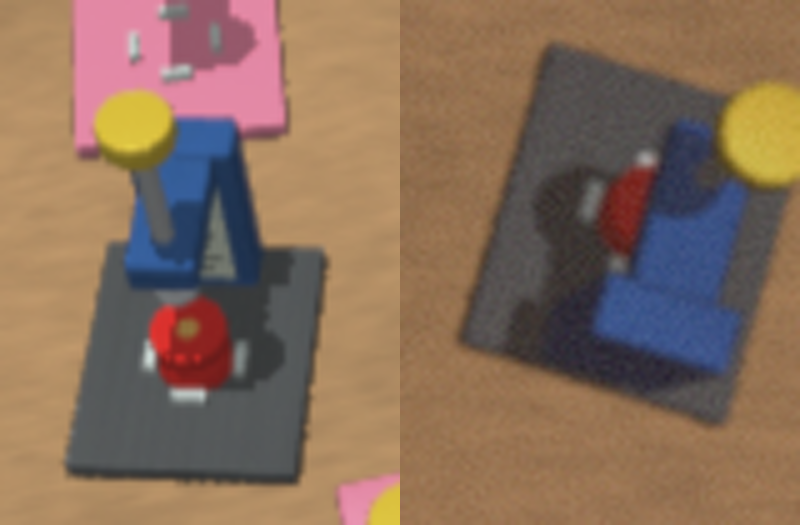

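The crop confirms the blue gauge: dark plate, red standoff between white lugs, knob axis near (629,-204). Triangulation gives the handle at z≈172, against 170 expected, and 85 mm long. Next I work out the increments in tool axes.

```bash
cat >> h.py <<'E'
from scipy.spatial.transform import Rotation as Ro
def rel(target,st=None):
    s=st or status.state(); R=Ro.from_euler('xyz',s["tcp_rot"]).as_matrix()
    return R.T@(np.array(target)-s["eef_pos"]),R
E
python3 - <<'E'
from h import *
d,R=rel([628.8,-203.8,260]); print(d.round(1)); print(R.round(3))
y=np.array([7,84.6,0]);y/=np.linalg.norm(y); jx=np.array([y[1],-y[0],0])
g=np.array([510,49.2,170])+37*y; h=g+[*(83.6*jx[:2]),-100]; print("grip",g,"hinge",h)
# angle about tool x to make tool z parallel jx (either sign)
z=R[:,2];yy=R[:,1]
for s in(1,-1): print(np.degrees(np.arctan2(-(s*jx)@yy,(s*jx)@z)))
for n in range(6):
    a=np.radians(50)-.15*n; print(n,(h-130*np.cos(a)*jx+[0,0,130*np.sin(a)]).round(1))
E
```

```text
[ -34.6  489.3 -180.5]
[[-0.     0.912  0.411]
 [ 0.001  0.411 -0.912]
 [-1.     0.    -0.001]]
grip [513.05103938  86.07399027 170.        ] hinge [596.36632552  79.18029048  70.        ]
-60.987649525360844
119.01235047463916
0 [513.1  86.1 169.6]
1 [499.2  87.2 156. ]
2 [487.5  88.2 140.4]
3 [478.2  89.  123.3]
4 [471.6  89.5 105. ]
5 [467.8  89.8  85.9]
```

Call:
apply_moves([
  [1,-35,0,0,0],
  [1,0,41,-15,0],
  [1,0,41,-15,0],
  [1,0,41,-15,0],
  [1,0,41,-15,0],
  [1,0,41,-15,0],
  [1,0,41,-15,0],
  [1,0,41,-15,0],
  [1,0,41,-15,0],
  [1,0,41,-15,0],
])

```text
t: 1.2
eef_pos: [538.9, -293.4, 260.6]
tcp_rot: [-1.772, 1.571, -2.919]
ft_force: [-0.0, -0.5, -0.1]
opening: 0.223
```

Call:
apply_moves([
  [1,0,40,-15,0],
  [1,0,40,-15,0],
  [1,0,40,-15,0],
  [1,0,0,0,0],
  [1,0,0,0,0],
])

```text
t: 1.7
eef_pos: [629.0, -203.7, 260.1]
tcp_rot: [-2.103, 1.57, 3.035]
ft_force: [-0.2, 0.3, -0.5]
opening: -0.002
```

```bash
python3 - <<'E'
from h import *
d,R=rel([628.8,-203.8,222]); print(d.round(1), status.state())
S=Cam("scene");T=Cam("top")
a=cv2.resize(S.im[150:255,140:240],None,fx=4,fy=4,interpolation=2);b=cv2.resize(T.im[145:250,340:440],None,fx=4,fy=4,interpolation=2)
cv2.imwrite("pics/crop2.png",np.hstack([a,b])[:,:,::-1])
E
```

```text
[38.1 -0.2 -0. ] {'t': 1.7, 'joints': array([-4.12996654e-01,  5.15404536e-01,  1.41865517e+00, -2.73194895e-04,
        1.20834021e+00,  7.32237950e-01]), 'qvel': array([-0.03699042, -0.01468452,  0.01467031, -0.00337289, -0.00010044,
       -0.00440512]), 'tau': array([ 2.16233343e+00, -6.42827439e+01, -2.82854158e+01,  1.90454959e-01,
       -2.62521085e-02,  1.15539269e-01]), 'eef_pos': array([ 628.98943605, -203.74570054,  260.07830618]), 'tcp_rot': array([-2.10298193,  1.56994963,  3.03506575]), 'ft_force': array([-0.2173517 ,  0.28122668, -0.54903103]), 'moment': array([0.03095253, 0.0102319 , 0.02130972]), 'opening': -0.0016995035048950396}
```

View pics/crop2.png

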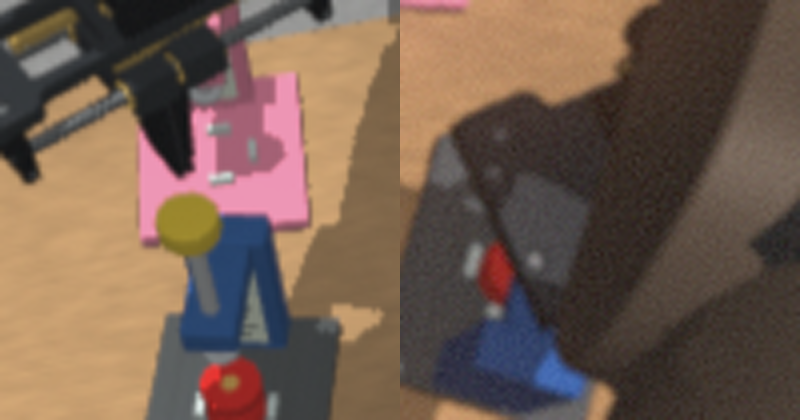

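The closed fingertips (left crop, about (185,170)) hang above the yellow knob, in line with it. I'll descend to contact, which should come at TCP z≈216.

Call:
apply_moves([
  [1,12,0,0,0],
  [1,12,0,0,0],
  [1,10,0,0,0],
  [1,6,0,0,0],
  [1,4,0,0,0],
  [1,4,0,0,0],
  [1,4,0,0,0],
  [1,4,0,0,0],
  [1,0,0,0,0],
])

```text
t: 2.7
eef_pos: [628.7, -204.6, 204.3]
tcp_rot: [-0.912, 1.571, -2.059]
ft_force: [-2.0, -0.9, 2.9]
opening: 0.004
```

Call:
apply_moves([
  [1,4,0,0,0],
  [1,4,0,0,0],
  [1,4,0,0,0],
  [1,0,0,0,0],
])

```text
t: 3.1
eef_pos: [628.9, -204.7, 192.1]
tcp_rot: [0.36, 1.571, -0.787]
ft_force: [-0.4, -1.6, 3.7]
opening: 0.0
```

Call:
apply_moves([
  [1,2,0,0,0],
  [1,2,0,0,0],
  [1,0,0,0,0],
])

```text
t: 3.4
eef_pos: [628.9, -204.6, 188.5]
tcp_rot: [0.509, 1.57, -0.638]
ft_force: [0.1, -1.9, 3.5]
opening: 0.002
```

Call:
apply_moves([
  [1,2,0,0,0],
  [1,1,0,0,0],
  [1,0,0,0,0],
])

```text
t: 3.7
eef_pos: [628.9, -204.6, 185.5]
tcp_rot: [0.524, 1.57, -0.623]
ft_force: [1.6, -2.8, 4.0]
opening: 0.009
```

Force is still only the spring's at 30.5 mm of travel, so it isn't the 35 mm standoff. I continue.

Call:
apply_moves([
  [1,2,0,0,0],
  [1,1.5,0,0,0],
  [1,0,0,0,0],
])

```text
t: 4.0
eef_pos: [628.9, -204.6, 181.9]
tcp_rot: [0.51, 1.571, -0.637]
ft_force: [0.4, -2.2, 4.7]
opening: 0.011
```

Call:
apply_moves([
  [1,1,0,0,0],
  [1,0,0,0,0],
])

```text
t: 4.2
eef_pos: [628.9, -204.6, 181.4]
tcp_rot: [0.578, 1.57, -0.569]
ft_force: [0.8, -2.1, 4.9]
opening: 0.006
```

Call:
apply_moves([
  [1,1,0,0,0],
  [1,0,0,0,0],
])

```text
t: 4.4
eef_pos: [628.9, -204.6, 181.3]
tcp_rot: [0.639, 1.569, -0.508]
ft_force: [-2.1, -1.5, 12.1]
opening: 0.004
```

The travel stops at about 34.7 mm, with force rising to 12 N: that is the 30 mm standoff, so 4 clicks. I'll hold, then cross-check with the camera.

Call:
apply_moves([
  [1,0.4,0,0,0],
  [1,0,0,0,0],
  [1,0,0,0,0],
  [1,0,0,0,0],
  [1,0,0,0,0],
])

```text
t: 4.9
eef_pos: [628.9, -204.6, 181.3]
tcp_rot: [0.667, 1.569, -0.48]
ft_force: [-3.1, -1.6, 15.5]
opening: 0.005
```

```bash
python3 - <<'E'
from h import *
s=status.state(); print(s["eef_pos"],s["ft_force"],s["joints"])
S=Cam("scene")
cv2.imwrite("pics/press.png",cv2.resize(S.im[170:275,140:260],None,fx=5,fy=5,interpolation=2)[:,:,::-1])
E
```

```text
[ 628.94941601 -204.60176631  181.26600206] [-3.10611245 -1.64043224 15.46441412] [-4.14270728e-01  5.84941767e-01  1.51239854e+00 -1.25439780e-04
  1.04259812e+00  7.32734725e-01]
```

View pics/press.png

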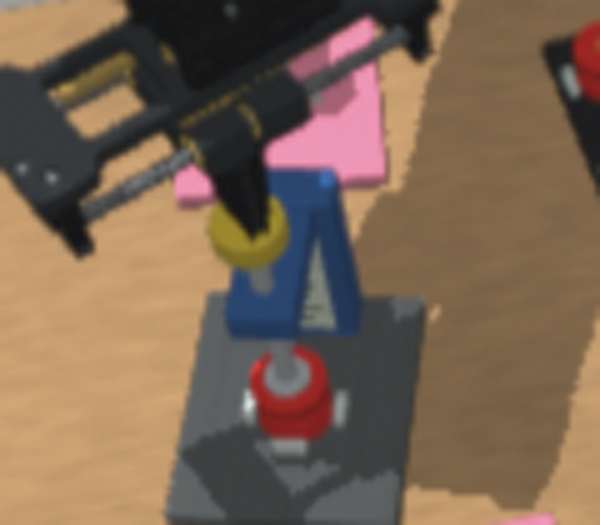

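The foot's disc sits on the red standoff (crop (288,375)), which is still between its lugs. I let the gauge spring up gently, rise and move to the lever.

Call:
apply_moves([
  [1,-5,0,0,0],
  [1,-8,0,0,0],
  [1,-10,0,0,0],
  [1,-15,0,0,0],
  [1,-20,0,0,0],
  [1,-22,0,0,0],
  [1,0,0,0,0],
  [1,0,0,0,0],
  [1,0,0,0,0],
])

```text
t: 5.85
eef_pos: [628.2, -204.2, 258.5]
tcp_rot: [-2.423, 1.569, 2.714]
ft_force: [-0.1, -0.1, -0.4]
opening: 0.007
```

```bash
python3 - <<'E'
from h import *
d,R=rel([513,86,260]); print(d.round(1)); s=status.state();print(s["ft_force"],s["eef_pos"])
S=Cam("scene");p,st,m=S.blob(*YEL,(187,204),14); print("knob",p,st)
E
```

```text
[  -1.    14.3 -311.9]
[-0.08334514 -0.14443264 -0.40415671] [ 628.24305352 -204.21007324  258.47739714]
knob [186.59685864 205.94764398] [179 199  16  15 191]
```

The knob is back at its starting pixel, so the gauge is up. Now on to the lever.

Call:
apply_moves([
  [0.4,-0.2,1.4,-31.2,0],
  [0.4,-0.2,1.4,-31.2,0],
  [0.4,-0.2,1.4,-31.2,0],
  [0.4,-0.2,1.4,-31.2,0],
  [0.4,-0.2,1.4,-31.2,0],
  [0.4,0,1.4,-31.2,0],
  [0.4,0,1.4,-31.2,0],
  [0.4,0,1.4,-31.2,0],
  [0.4,0,1.4,-31.2,0],
  [0.4,0,1.4,-31.2,0],
])

```text
t: 6.9
eef_pos: [512.3, 86.7, 259.9]
tcp_rot: [-1.942, 1.569, -3.089]
ft_force: [0.1, 0.2, 0.9]
opening: 0.598
```

Call:
apply_moves([
  [0.4,0,0,0,-7.6],
  [0.4,0,0,0,-7.6],
  [0.4,0,0,0,-7.6],
  [0.4,0,0,0,-7.6],
  [0.4,0,0,0,-7.6],
  [0.4,0,0,0,-7.6],
  [0.4,0,0,0,-7.6],
  [0.4,0,0,0,-7.8],
  [0.4,0,0,0,0],
  [0.4,0,0,0,0],
])

```text
t: 7.9
eef_pos: [513.0, 85.6, 260.2]
tcp_rot: [-2.955, 1.57, -3.042]
ft_force: [-0.0, -0.8, -0.0]
opening: 0.601
```

```bash
python3 - <<'E'
from h import *
d,R=rel([513,86,178]); print(d.round(1)); s=status.state();print(s["eef_pos"],s["opening"],R.round(3))
S=Cam("scene")
cv2.imwrite("pics/lev.png",cv2.resize(S.im[90:240,240:400],None,fx=4,fy=4,interpolation=2)[:,:,::-1])
E
```

```text
[82.2  0.4  0. ]
[513.02096779  85.61339423 260.22147476] 0.6007227266336091 [[-0.001  0.086  0.996]
 [-0.     0.996 -0.086]
 [-1.    -0.    -0.001]]
```

View pics/lev.png

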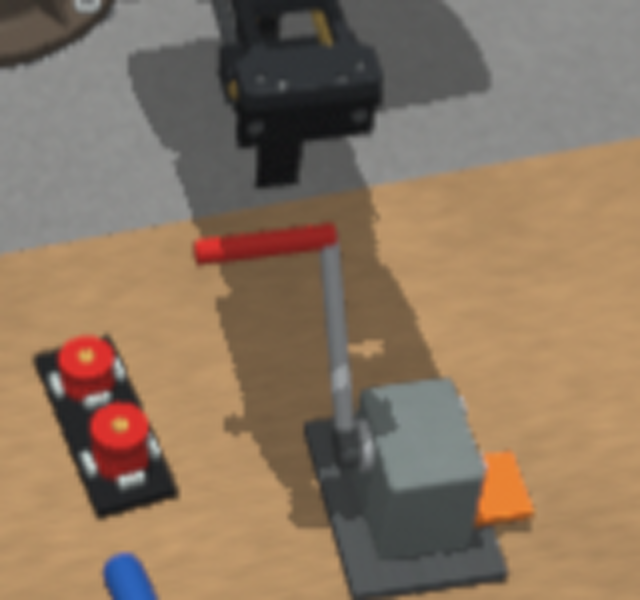

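The fingers (crop (278,165)) are in front of and above the handle's grip section, with the jaws across it. I descend to TCP z=162, which puts the bar at the grasp point, and close.

Call:
apply_moves([
  [0.4,15,0,0,0],
  [0.4,15,0,0,0],
  [0.4,15,0,0,0],
  [0.4,13,0,0,0],
  [0.4,10,0,0,0],
  [0.4,10,0,0,0],
  [0.4,10,0,0,0],
  [0.4,10,0,0,0],
  [0.4,0,0,0,0],
])

```text
t: 8.85
eef_pos: [512.7, 85.6, 161.5]
tcp_rot: [-2.97, 1.569, -3.053]
ft_force: [-0.4, -0.5, 0.5]
opening: 0.6
```

Call:
apply_moves([
  [0.75,0,0,0,0],
  [0.75,0,0,0,0],
  [0.85,0,0,0,0],
  [0.9,0,0,0,0],
  [1,0,0,0,0],
  [1,0,0,0,0],
  [1,0,0,0,0],
])

```text
t: 9.55
eef_pos: [512.3, 85.7, 162.8]
tcp_rot: [-3.032, 1.569, -3.114]
ft_force: [-5.3, 0.3, 4.2]
opening: 0.159
```

Gripped: the opening is about 15 mm on a 16 mm bar. Click 1, following the arc:

Call:
apply_moves([
  [1,3.1,0,-3.6,0],
  [1,3.3,0,-3.55,0],
  [1,3.5,0,-3.45,0],
  [1,3.7,0,-3.35,0],
  [1,0,0,0,0],
  [1,0,0,0,0],
])

```text
t: 10.15
eef_pos: [499.6, 86.7, 149.6]
tcp_rot: [-0.155, 1.57, -0.237]
ft_force: [-1.3, -0.4, 6.3]
opening: 0.16
```

Call:
apply_moves([
  [1,3.7,0,-3.15,0],
  [1,3.8,0,-3.0,0],
  [1,3.95,0,-2.9,0],
  [1,4.1,0,-2.7,0],
  [1,0,0,0,0],
  [1,0,0,0,0],
])

```text
t: 10.75
eef_pos: [488.1, 87.6, 133.9]
tcp_rot: [-0.162, 1.57, -0.244]
ft_force: [0.2, -1.9, 2.1]
opening: 0.159
```

```bash
python3 - <<'E'
from h import *
s=status.state();print(s["eef_pos"],s["opening"],s["ft_force"])
S=Cam("scene");T=Cam("top")
for c,n in((S,(366,212)),(T,(153,214))): print(c.blob((5,180,120),(14,255,255),n,20)[:2])
h=np.array([596.37,79.18,70]);jx=np.array([.9966,-.0825,0])
g=s["eef_pos"]+[0,0,8]; v=g-h; print(np.degrees(np.arctan2(v[2],-(v@jx))), np.hypot(v[2],v@jx))
a=S.im[100:240,240:400];b=T.im[180:300,120:280]
cv2.imwrite("pics/lev2.png",np.vstack([cv2.resize(x,None,fx=2.2,fy=2.2,interpolation=2) for x in(a,b)])[:,:,::-1])
E
```

```text
[488.05798313  87.62490353 133.87959614] 0.15936994038158225 [ 0.24332148 -1.94743032  2.05290716]
(array([365.68452381, 210.30357143]), array([360, 201,  13,  18, 168], dtype=int32))
(array([150.80745342, 213.13664596]), array([143, 201,  17,  26, 322], dtype=int32))
33.489746513064375 130.2667494411371
```

View pics/lev2.png

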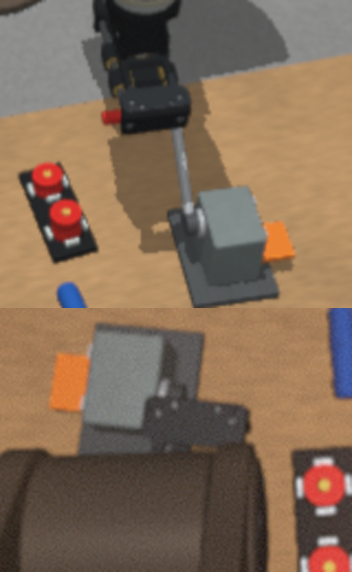

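The lever is held at 33.5° above level, radius 130.3 mm: about 2 clicks. In the crops the rest has risen and the grip holds. Now click 3, then click 4.

Call:
apply_moves([
  [1,4.5,0,-2.75,0],
  [1,4.4,0,-2.45,0],
  [1,4.4,0,-2.25,0],
  [1,4.5,0,-2.1,0],
  [1,0,0,0,0],
  [1,0,0,0,0],
])

```text
t: 11.45
eef_pos: [478.4, 88.4, 115.9]
tcp_rot: [-0.325, 1.57, -0.407]
ft_force: [2.2, -3.0, 2.6]
opening: 0.158
```

Call:
apply_moves([
  [1,4.5,0,-1.95,0],
  [1,4.6,0,-1.75,0],
  [1,4.6,0,-1.6,0],
  [1,4.6,0,-1.4,0],
  [1,0,0,0,0],
  [1,0,0,0,0],
  [1,0,0,0,0],
])

```text
t: 12.15
eef_pos: [471.7, 89.0, 97.7]
tcp_rot: [-0.212, 1.57, -0.294]
ft_force: [2.3, -4.1, 2.3]
opening: 0.164
```

```bash
python3 - <<'E'
from h import *
s=status.state();print(s["eef_pos"],s["opening"],s["ft_force"])
S=Cam("scene");T=Cam("top")
P=[c.blob((5,180,120),(14,255,255),n,20)[:2] for c,n in((S,(366,210)),(T,(152,213)))];print(P)
h=np.array([596.37,79.18,70]);jx=np.array([.9966,-.0825,0])
v=s["eef_pos"]+[0,0,8]-h; a=np.degrees(np.arctan2(v[2],-(v@jx))); print(a,"lever",np.radians(50-a), np.hypot(v[2],v@jx))
print("rest tri",tri(S,P[0][0],T,P[1][0]))
for z in(22,27,32,37,42,47): print(z,S.proj([619,226,z]).round(1),T.proj([619,226,z]).round(1))
p,st,m=S.blob(*YEL,(187,204),14); print("knob",p)
E
```

```text
[471.71868167  88.9683188   97.67420839] 0.1641182711320588 [ 2.25803241 -4.1046449   2.31643347]
[(array([366.13483146, 207.66853933]), array([360, 199,  14,  18, 178], dtype=int32)), (array([150.10027855, 212.6183844 ]), array([142, 200,  18,  26, 359], dtype=int32))]
15.924173349854922 lever 0.5947353703838615 130.02465308321416
rest tri (array([617.77176986, 226.43867662,  35.90502358]), np.float64(0.6679901892818271))
22 [365.1 211.4] [152.1 213. ]
27 [365.5 210.2] [151.4 212.6]
32 [365.8 209. ] [150.7 212.2]
37 [366.1 207.8] [150.  211.9]
42 [366.4 206.7] [149.3 211.5]
47 [366.7 205.5] [148.6 211.1]
knob [186.41624365 205.64974619]
```

The lever reads 0.595 rad (4 clicks is 0.60), the rest is up about 20 mm in the image, and the gauge knob is still up. I'll let it settle, check it is still, then hand in.

Call:
apply_moves([
  [1,0,0,0,0],
  [1,0,0,0,0],
  [1,0,0,0,0],
  [1,0,0,0,0],
])

```text
t: 12.65
eef_pos: [471.7, 89.0, 97.7]
tcp_rot: [-0.117, 1.57, -0.199]
ft_force: [3.1, -4.2, 3.5]
opening: 0.162
```

```bash
python3 - <<'E'
from h import *
s=status.state();print(s["eef_pos"],s["opening"],s["ft_force"],abs(s["qvel"]).max(),s["t"])
env.job_done()
E
```

```text
[471.71174577  88.97658409  97.68960453] 0.1619691029186811 [ 3.13024928 -4.23423628  3.51299097] 0.0012929176520634072 12.65
the job is handed in; nothing more can be done
```

I gauged the standoff at 30 mm, let the gauge spring back up, pressed the lever down 4 clicks and handed the job in at 12.65 s, still gripping the handle.

- **Gauge:** I pressed the blue gauge's knob until it stopped at 34.7 mm of travel. The force rose from 5 to 15 N and held for more than 0.2 s. After release, the knob was back at its starting pixel.
- **Lever:** It reads 0.595 rad from the arm's pose, against 0.60 for 4 clicks, at a radius of 130.0 mm. The handle was still in the grip and motionless.
- **Rest height:** In the scene view the rest rose about 21 mm, which agrees with 4 clicks.
- **A check that disagreed:** Triangulating the rest's colour blob gave a height of 36 mm rather than 42 mm. I set that aside because the blob includes the rest's side face, and relied on the lever angle.
- **Not re-measured:** I did not measure the standoffs or the screwdriver again at the end. The arm stayed well clear of the screwdriver and the spares, and the gauged standoff looked in place between its lugs while the foot pressed on it.

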